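# Load the dispensing tray with the graded amber bottles

### The arm

A 6-joint arm with a two-finger parallel gripper is mounted at the origin on the work surface. World frame = base frame: x ahead of the robot, y to its left, z up, the work surface at z = 0. Lengths are in m, angles in degrees, forces in N, time in s.
With the tool pointing down it reaches from about 0.325 to 0.775 m from the base axis. Payload 9.3 kg.
Tool frame: the origin (TCP) lies midway between the tips of the shut fingers; the grasp point (between the pads) lies 19 mm behind it; z points along the fingers, y is the line along which they close (so a half turn about z gives the same grasp; the last joint's range is limited). The gripper opens to 85 mm and grips with 20 to 120 N. Pads are 22 mm wide; open, the fingers measure 114 mm over their backs; the gripper's body (76 mm by 85 mm) begins 54 mm behind the grasp point. The pads swing forward as they close: fully open they stand 13 mm farther back than shut.
Start: joints at [-84.374, 14.817, 1.232, 76.415, 0, 81.257], TCP at [0.136, -0.533, 0.231] pointing down, gripper open.
Joint ranges: [-174.27, 174.27], [-52.1, 104.24], [-59.71, 78.15], [-110.17, 111.67], [-87.03, 83.33], [-180, 180]. Speed limits (degrees/s): [127.2, 127.2, 159.86, 180, 180, 180].

### API

Orientations are given as [roll, pitch, yaw] about the fixed x, y, z axes, in that order (R = Rz(yaw) Ry(pitch) Rx(roll)).
In Python, from bench import robot, grab_frame gives the robot as it stands.
- The arm moves only by the tool servo_tool, never from a script. Its argument "increments" is one flat list of numbers, 5 for each row, row after row: the closure, from 0 (fully open) to 1 (shut), then the shift along the tool's x, y, z in m, then the turn about the tool's z in rad. A call has 1 to 10 rows; each row shifts and turns the commanded pose from where the row before left it, along the tool's axes as they then stand; what a row does not reach is not made up. A row lasts 1/10 s, in which the tool goes at most 50 mm and 8.59 degrees, less where a joint would pass 70% of its speed; a pose out of reach is approached as far as the arm can. A call is refused whole if a number of a shift passes 0.05 or a number of a turn 0.15, either way. A call with a gripper value outside its range is refused whole. The fingers move at their own pace and stop on an object; "squeeze" is the grip in N (left out, the last holds). Time passes only in rows, so rows that do not move let the fingers close. It gives the time, the measured TCP pose, the force, the opening and the grip force at its end, in the units of the state.
- robot.sense(): the state, without advancing time (a new reading comes with each control period).
- grab_frame(name): name is "side" or "top"; returns a dict with "frame" (384x512x3 uint8, red, green, blue), "intrinsics" (3x3 intrinsics, pixels), "position" and "rotation" of the camera in the world. Camera axes: x right, y down, z forward; pixel columns grow to the right and rows downward; lengths in m; the calibration is good to about 2 mm. A picture is of the moment at which its call begins. There is no depth.
- robot.sign_off(): hands the job in; it is judged then, once.
The state is a dict: "time": time; "joint_positions": joint angles; "joint_velocities": joint speeds; "joint_torque": joint torques, N m; "position": TCP position; "orientation": TCP orientation; "contact_force": force on the tool from outside, world axes, zero at the start; "moment": the same for the moment, N m; "finger_gap": finger opening in m; "finger_force": force on a finger pad.
Only numpy, scipy, OpenCV 4.12 (cv2) and the standard library are available. Lean on these libraries where they do the work, as an engineer would, in place of code of your own. Each camera call takes 0.05 s, during which the arm holds its last target. There are 200 camera calls.

### The job

Gather the four round, screw-capped amber bottles into the white tray, each standing upright on the tray floor in the round well of its own size: largest bottle in the widest well, and so on down to the smallest in the narrowest. They are glass: set each one down without dropping it or knocking any over. Leave the square amber bottle and the dropper bottle standing where they are.

Things in the scene. Friction and masses are not known exactly. Their poses are not given: they have to be found in the camera images.
- bottle_large: The largest of the four round amber bottles: upright, 118 mm tall, straight round body 62 mm in diameter with a blank white paper band, short sloping shoulder, and a flat black screw cap 46 mm in diameter and 20 mm tall at the very top. About 300 g. Glass. Loose on the counter. Origin at the centre of its underside, z up along its axis.
- bottle_medium: The second largest of the four round amber bottles: upright, 102 mm tall, straight round body 52 mm in diameter with a blank white paper band, short sloping shoulder, and a flat black screw cap 38 mm in diameter and 20 mm tall at the very top. About 200 g. Glass. Loose on the counter. Origin at the centre of its underside, z up along its axis.
- bottle_small: The second smallest of the four round amber bottles: upright, 86 mm tall, straight round body 42 mm in diameter with a blank white paper band, short sloping shoulder, and a flat black screw cap 31 mm in diameter and 20 mm tall at the very top. About 130 g. Glass. Loose on the counter. Origin at the centre of its underside, z up along its axis.
- bottle_tiny: The smallest of the four round amber bottles: upright, 70 mm tall, straight round body 32 mm in diameter with a blank white paper band, short sloping shoulder, and a flat black screw cap 24 mm in diameter and 20 mm tall at the very top. About 70 g. Glass. Loose on the counter. Origin at the centre of its underside, z up along its axis.
- well_large: The largest of four grey round wells in the white tray: fixed upright ring, inner diameter 78 mm, wall 3 mm, 22 mm high, open on top. Origin at its centre on the tray floor, 4 mm above the counter. The tray is fixed, 224 mm square, its walls 25 mm high; the wells stand two by two, 105 mm between neighbours along its sides; which well is where changes.
- well_medium: The second largest of four grey round wells in the white tray: fixed upright ring, inner diameter 68 mm, wall 3 mm, 22 mm high, open on top. Origin at its centre on the tray floor, 4 mm above the counter. The tray is fixed, 224 mm square, its walls 25 mm high; the wells stand two by two, 105 mm between neighbours along its sides; which well is where changes.
- well_small: The second smallest of four grey round wells in the white tray: fixed upright ring, inner diameter 58 mm, wall 3 mm, 22 mm high, open on top. Origin at its centre on the tray floor, 4 mm above the counter. The tray is fixed, 224 mm square, its walls 25 mm high; the wells stand two by two, 105 mm between neighbours along its sides; which well is where changes.
- well_tiny: The smallest of four grey round wells in the white tray: fixed upright ring, inner diameter 48 mm, wall 3 mm, 22 mm high, open on top. Origin at its centre on the tray floor, 4 mm above the counter. The tray is fixed, 224 mm square, its walls 25 mm high; the wells stand two by two, 105 mm between neighbours along its sides; which well is where changes.
- square_bottle: Look-alike that stays: amber bottle of square section, body 44 by 44 mm and 62 mm high with a white paper band, 92 mm tall in all with its black round cap 36 mm in diameter. Upright, loose. Origin at the centre of its underside.
- dropper_bottle: Look-alike that stays: round amber dropper bottle, body 40 mm in diameter, with a narrow black collar 24 mm in diameter and a thin black rubber teat 15 mm in diameter on top, 102 mm tall in all. Upright, loose. Origin at the centre of its underside.

How it is judged (in metres and radians):
At the end, for the whole second after the job is handed in: Each of the four round amber bottles is released, at rest and upright (within 0.1 rad) in the well of its own size, its axis within 11 mm of the well's centre and its underside within 6 mm of the tray floor; the square bottle and the dropper bottle stand upright within 25 mm of where they started (horizontal distance between bottle_large and well_large below 0.011 m and z of bottle_large in the frame of well_large below 0.006 m and angle between each of bottle_large, bottle_medium, bottle_small, bottle_tiny, square_bottle, dropper_bottle's own z axis and vertical below 0.1 rad and linear speed of each of bottle_large, bottle_medium, bottle_small, bottle_tiny below 0.02 m/s and contact force between each of bottle_large, bottle_medium, bottle_small, bottle_tiny and the fingers below 0.05 N and horizontal distance between bottle_medium and well_medium below 0.011 m and z of bottle_medium in the frame of well_medium below 0.006 m and horizontal distance between bottle_small and well_small below 0.011 m and z of bottle_small in the frame of well_small below 0.006 m and horizontal distance between bottle_tiny and well_tiny below 0.011 m and z of bottle_tiny in the frame of well_tiny below 0.006 m and distance of each of square_bottle, dropper_bottle from where it was at the start of the episode below 0.025 m); the robot touches nothing.
It fails at once if the square bottle is moved by more than 25 mm or tipped (distance of square_bottle from where it was at the start of the episode above 0.025 m or angle between square_bottle's own z axis and vertical above 0.3 rad).
It fails at once if the dropper bottle is moved by more than 25 mm or tipped (distance of dropper_bottle from where it was at the start of the episode above 0.025 m or angle between dropper_bottle's own z axis and vertical above 0.3 rad).
It fails at once if a round bottle is dropped (falls freely faster than 0.6 m/s, from about 18 mm) ((linear speed of bottle_large above 0.6 m/s and contact force between bottle_large and the fingers below 0.01 N) or (linear speed of bottle_medium above 0.6 m/s and contact force between bottle_medium and the fingers below 0.01 N) or (linear speed of bottle_small above 0.6 m/s and contact force between bottle_small and the fingers below 0.01 N) or (linear speed of bottle_tiny above 0.6 m/s and contact force between bottle_tiny and the fingers below 0.01 N)).
It fails at once if a round bottle is knocked over ((angle between bottle_large's own z axis and vertical above 0.9 rad and contact force between bottle_large and the fingers below 0.01 N) or (angle between bottle_medium's own z axis and vertical above 0.9 rad and contact force between bottle_medium and the fingers below 0.01 N) or (angle between bottle_small's own z axis and vertical above 0.9 rad and contact force between bottle_small and the fingers below 0.01 N) or (angle between bottle_tiny's own z axis and vertical above 0.9 rad and contact force between bottle_tiny and the fingers below 0.01 N)).
It also fails if it takes over 112 s, if anything falls off the work surface, if the arm or the gripper's body presses on something with over 40 N, if the wrist force passes 120 N, or if a joint passes its speed limit or range.

## Working session

There is one attempt and no reset: what is moved stays moved. The work goes in short steps, Python scripts to look and compute and a tool call to move; the robot and the scene stay as the last step left them, time stands still between calls to the robot, and variables do not carry over. Pictures are saved under pics/ and viewed, at most 14 in all, crops included, and the job is handed in when it is done.

Besides the shell and the picture viewer there is one more tool, called after "Emit:" by a JSON object that holds its "op" and its "data". servo_tool: Moves the arm, as the interface text tells. Its arguments: {"type":"object","properties":{"increments":{"type":"array"},"squeeze":{"type":"number"}},"required":["increments"]}

```bash
mkdir -p pics; python3 - <<'E'
from bench import robot, grab_frame
import cv2,pickle
for n in("top","side"):
    f=grab_frame(n); pickle.dump(f,open(n+".pkl","wb")); cv2.imwrite(f"pics/{n}0.png",f["frame"][:,:,::-1])
    print(n,f["intrinsics"],f["position"],f["rotation"])
print(robot.sense())
E
```

```text
top [[479.19845775   0.         264.10900573]
 [  0.         479.19845775 191.43332734]
 [  0.           0.           1.        ]] [ 0.38935958 -0.01337667  1.23888774] [-172.69045087   -0.3428156   -90.2697706 ]
side [[498.18383256   0.         249.25733456]
 [  0.         498.18383256 201.48244119]
 [  0.           0.           1.        ]] [0.05622453 0.67052526 0.95792496] [-137.65439583    0.34193735 -145.33354343]
{'time': 0.1, 'joint_positions': array([-8.43757044e+01,  1.48465215e+01,  1.19607041e+00,  7.64138920e+01,
       -1.73756758e-03,  8.12579096e+01]), 'joint_velocities': array([-0.02565594, -0.10667518,  0.22792239,  0.03212927, -0.01027896,
       -0.06824999]), 'joint_torque': array([ 3.68863286e-03, -5.56696308e+01,  3.45068729e+01,  1.16796748e-02,
       -2.65560466e-04, -4.91448930e-06]), 'position': array([ 0.13644267, -0.53257296,  0.23074972]), 'orientation': array([-1.79936140e+02, -8.06193790e-03,  1.43663825e+01]), 'contact_force': array([-0.31638149, -0.40844036,  0.10098523]), 'moment': array([-0.00541095,  0.01107887,  0.01202775]), 'finger_force': 0.0, 'finger_gap': 0.08540060234772921}
```

View pics/top0.png

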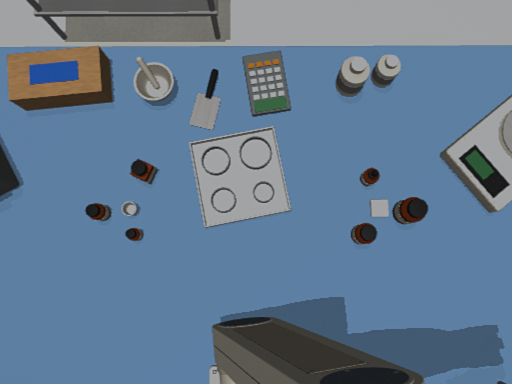

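View pics/side0.png

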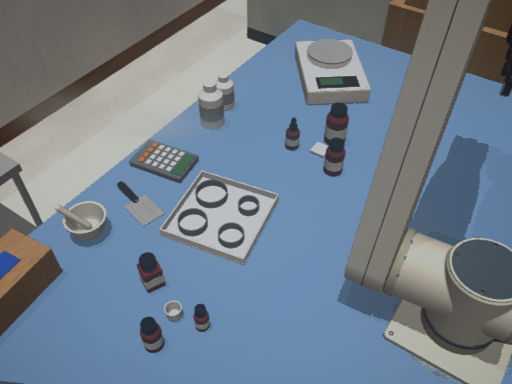

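```bash
cat > h.py <<'E'
import numpy as np,cv2,pickle
from scipy.spatial.transform import Rotation as R
def ray(f,u,v,z):
    K=f["intrinsics"];p=np.array(f["position"]);d=R.from_euler("xyz",f["rotation"],degrees=True).as_matrix()@np.linalg.solve(K,[u,v,1.])
    return (p+d*(z-p[2])/d[2])[:2]
def proj(f,P):
    q=R.from_euler("xyz",f["rotation"],degrees=True).as_matrix().T@(np.array(P)-f["position"]);q=f["intrinsics"]@q
    return q[:2]/q[2]
E
python3 - <<'E'
from h import *
H=dict(large=.118,medium=.102,small=.086,tiny=.070,square=.092,dropper=.102)
px=dict(top=dict(square=(141,168),small=(96,210),tiny=(133,233),dropper=(371,176),large=(413,209),medium=(367,233)),
 side=dict(square=(149,262),small=(150,326),tiny=(201,310),large=(338,110),medium=(337,146)))
for n in px:
    f=pickle.load(open(n+".pkl","rb"));im=f["frame"]
    for k,(u,v) in px[n].items():
        w=16;c=im[v-w:v+w,u-w:u+w].astype(int)
        m=((c.max(2)<45)&(c[...,0]-c[...,2]<12)&(c[...,2]-c[...,0]<12)).astype(np.uint8)
        N,l,s,ce=cv2.connectedComponentsWithStats(m);i=1+np.argmax(s[1:,4])
        q=ce[i]+[u-w,v-w]; print(n,k,s[i],q.round(1),ray(f,*q,H[k]-.01).round(4))
f=pickle.load(open("top.pkl","rb"))
im=f["frame"]
m=((im.min(2)>110)).astype(np.uint8);m[:120]=0;m[235:]=0;m[:,:180]=0;m[:,300:]=0
cs,_=cv2.findContours(m,0,2);c=max(cs,key=cv2.contourArea);r=cv2.minAreaRect(c);b=cv2.boxPoints(r)
W=np.array([ray(f,*p,.025) for p in b]);print(r,W,W.mean(0),np.linalg.norm(np.diff(W,axis=0),axis=1))
def cr(x0,y0,x1,y1): return cv2.resize(im[y0:y1,x0:x1],(400,300),interpolation=cv2.INTER_CUBIC)
a=np.vstack([np.hstack([cr(180,125,300,215),cr(340,165,440,240)]),np.hstack([cr(80,155,180,230),cr(180,140,300,230)])])
cv2.imwrite("pics/c1.png",a[:,:,::-1])
E
```

```text
top square [  7   9  15  15 166] [138.8 167.7] [0.5973 0.2852]
top small [  6  11  14  12 127] [ 92.5 210.1] [0.4944 0.396 ]
top tiny [ 9 12 10 10 70] [130.5 233.5] [0.438  0.3066]
top dropper [14 10  9  9 66] [373. 174.] [ 0.5781 -0.2854]
top large [ 10   6  20  19 291] [416.8 208. ] [ 0.4933 -0.3831]
top medium [  9   8  16  16 194] [367.8 232.5] [ 0.4365 -0.2682]Traceback (most recent call last):
  File "<stdin>", line 10, in <module>
    return _wrapfunc(a, 'argmax', axis=axis, out=out, **kwds)
    return bound(*args, **kwds)
ValueError: attempt to get argmax of an empty sequence
```

```bash
python3 - <<'E'
from h import *
H=dict(large=.118,medium=.102,small=.086,tiny=.070,square=.092,dropper=.102)
px=dict(top=dict(square=(141,168),small=(96,210),tiny=(133,233),dropper=(371,176),large=(413,209),medium=(367,233)),
 side=dict(square=(149,262),small=(150,326),tiny=(201,310),large=(338,110),medium=(337,146)))
for n in px:
    f=pickle.load(open(n+".pkl","rb"));im=f["frame"]
    for k,(u,v) in px[n].items():
        w=16;c=im[v-w:v+w,u-w:u+w].astype(int);t=45 if n=="top" else 60
        m=((c.max(2)<t)&(abs(c[...,0]-c[...,2])<12)).astype(np.uint8)
        N,l,s,ce=cv2.connectedComponentsWithStats(m)
        if N<2: print(n,k,"none",c[14:17:2,14:18:2].tolist());continue
        i=1+np.argmax(s[1:,4])
        q=ce[i]+[u-w,v-w]; print(n,k,s[i],q.round(1),ray(f,*q,H[k]-(0 if n=="top" else .008)).round(4))
f=pickle.load(open("top.pkl","rb"))
im=f["frame"]
m=((im.min(2)>110)).astype(np.uint8);m[:120]=0;m[235:]=0;m[:,:180]=0;m[:,300:]=0
cs,_=cv2.findContours(m,0,2);c=max(cs,key=cv2.contourArea);r=cv2.minAreaRect(c);b=cv2.boxPoints(r)
W=np.array([ray(f,*p,.025) for p in b]);print(r,W,W.mean(0),np.linalg.norm(np.diff(W,axis=0),axis=1))
C=W.mean(0)
def cr(x0,y0,x1,y1): return cv2.resize(im[y0:y1,x0:x1],(400,300),interpolation=cv2.INTER_CUBIC)
s=pickle.load(open("side.pkl","rb"))["frame"]
a=np.vstack([np.hstack([cr(180,125,300,215),cr(340,165,440,240)]),np.hstack([cr(180,140,300,230),cv2.resize(s[170:260,160:280],(400,300),interpolation=cv2.INTER_CUBIC)])])
cv2.imwrite("pics/c1.png",a[:,:,::-1])
E
```

```text
top square [  7   9  15  15 166] [138.8 167.7] [0.5955 0.2827]
top small [  6  11  14  12 127] [ 92.5 210.1] [0.4935 0.3925]
top tiny [ 9 12 10 10 70] [130.5 233.5] [0.4376 0.3039]
top dropper [14 10  9  9 66] [373. 174.] [ 0.5765 -0.283 ]
top large [ 10   6  20  19 291] [416.8 208. ] [ 0.4924 -0.3798]
top medium [  9   8  16  16 194] [367.8 232.5] [ 0.4361 -0.266 ]
side square [15 26 14  6 41] [155.6 274.8] [0.5575 0.3001]
side small [ 8 21 19 11 51] [152.7 338.6] [0.4673 0.41  ]
side tiny [10 25 13  5 24] [201.  321.8] [0.4198 0.3236]
side large [ 5 26 20  6 60] [335.1 123.7] [ 0.4705 -0.324 ]
side medium [ 5 24 18  8 76] [333.7 158.4] [ 0.4153 -0.2171]
((238.7692413330078, 175.8461456298828), (86.29108428955078, 89.0367202758789), 78.69007110595703) [[ 0.67397617  0.17828366]
 [ 0.71962255 -0.04781879]
 [ 0.49865185 -0.08923545]
 [ 0.45528202  0.13208212]] [0.58688315 0.04332788] [0.23066406 0.22481857 0.22552696]
```

View pics/c1.png

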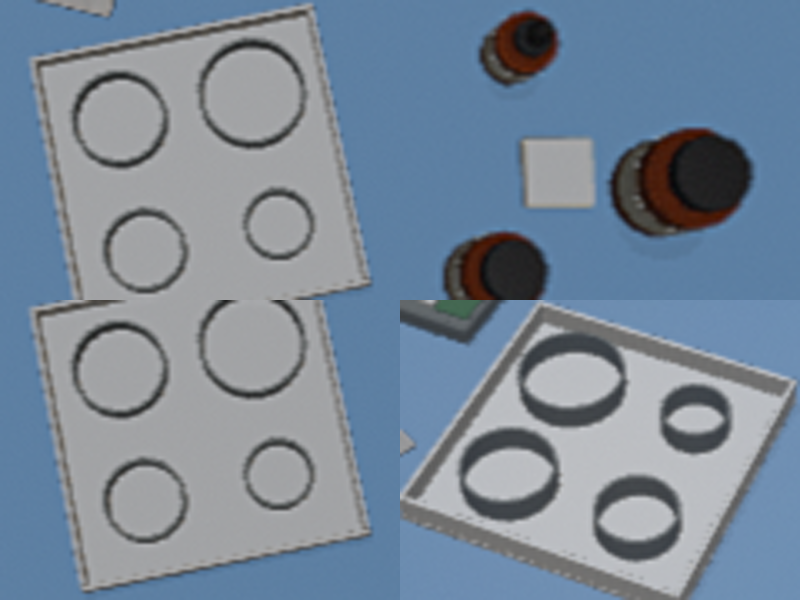

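```bash
python3 - <<'E'
from h import *
P=dict(large=(256,153),medium=(216,161),small=(224,200),tiny=(264,192))
f=pickle.load(open("top.pkl","rb"));g=cv2.resize(f["frame"],None,fx=4,fy=4,interpolation=cv2.INTER_CUBIC).min(2)
m=(g>125).astype(np.uint8);N,l,s,ce=cv2.connectedComponentsWithStats(m,connectivity=4)
Q=[]
for k,(u,v) in P.items():
    i=l[v*4,u*4];q=(ce[i]+.5)/4-.5;w=ray(f,*q,.015);Q.append(w);print(k,s[i],q.round(1),w.round(4))
Q=np.array(Q);print(Q.mean(0),[np.linalg.norm(Q[i]-Q[i-1]).round(4) for i in range(4)])
# rigid fit to 105 square
A=.0525*np.array([[1,-1],[1,1],[-1,1],[-1,-1]]);U,_,V=np.linalg.svd(A.T@(Q-Q.mean(0)));Rr=(U@V)
print((A@Rr+Q.mean(0)).round(4))
E
```

```text
large [  966   559   115   110 10012] [255.2 152.9] [0.6475 0.0012]
medium [ 815  596  101   97 7538] [215.6 160.6] [0.6274 0.104 ]
small [ 853  760   86   84 5699] [223.2 200. ] [0.5246 0.0836]
tiny [1018  736   73   69 3854] [263.2 192.1] [ 0.5447 -0.019 ]
[0.58603272 0.04246936] [np.float64(0.1047), np.float64(0.1048), np.float64(0.1048), np.float64(0.1046)]
[[ 0.6477  0.0011]
 [ 0.6274  0.1041]
 [ 0.5244  0.0839]
 [ 0.5446 -0.0192]]
```

Emit:
{"op": "servo_tool", "data": {"increments": [0, 0, 0, 0, -0.132, 0, 0, 0, 0, -0.132, 0, 0, 0, 0, -0.132, 0, 0, 0, 0, -0.132, 0, 0, 0, 0, -0.132, 0, 0, 0, 0, -0.132, 0, 0, 0, 0, -0.132, 0, 0, 0, 0, -0.132, 0, 0, 0, 0, -0.132, 0, 0, 0, 0, -0.132], "squeeze": 40}}

```text
time: 1.1
position: [0.1365, -0.5326, 0.2309]
orientation: [-180.0, -0.0, 90.3]
contact_force: [-0.4, -0.4, 0.1]
finger_gap: 0.0855
finger_force: 0.0
```

Emit:
{"op": "servo_tool", "data": {"increments": [0, 0.0267, 0.03, 0, 0, 0, 0.0267, 0.03, 0, 0, 0, 0.0267, 0.03, 0, 0, 0, 0.0267, 0.03, 0, 0, 0, 0.0267, 0.03, 0, 0, 0, 0.0267, 0.03, 0, 0, 0, 0.0267, 0.03, 0, 0, 0, 0.0267, 0.03, 0, 0, 0, 0.0267, 0.03, 0, 0, 0, 0.0267, 0.03, 0, 0]}}

```text
time: 2.1
position: [0.4375, -0.2644, 0.2311]
orientation: [-180.0, -0.0, 90.0]
contact_force: [-0.3, -0.5, 0.2]
finger_gap: 0.0853
finger_force: 0.0
```

Emit:
{"op": "servo_tool", "data": {"increments": [0, -0.0015, -0.0015, 0.02, 0, 0, 0, 0, 0.03, 0, 0, 0, 0, 0.03, 0, 0, 0, 0, 0.03, 0, 0, 0, 0, 0.03, 0, 0, 0, 0, 0.03, 0, 0, 0, 0, 0.015, 0, 0, 0, 0, 0.006, 0, 0, 0, 0, 0, 0]}}

```text
time: 3.0
position: [0.4346, -0.267, 0.0397]
orientation: [-179.9, -0.1, 90.0]
contact_force: [0.1, -0.2, -0.3]
finger_gap: 0.0856
finger_force: 0.0
```

Emit:
{"op": "servo_tool", "data": {"increments": [0.3, 0, 0, 0, 0, 0.5, 0, 0, 0, 0, 0.7, 0, 0, 0, 0, 1, 0, 0, 0, 0, 1, 0, 0, 0, 0, 1, 0, 0, 0, 0, 1, 0, 0, 0, 0]}}

```text
time: 3.7
position: [0.4355, -0.2678, 0.0415]
orientation: [179.9, 0.1, 90.0]
contact_force: [-0.5, 0.3, 5.3]
finger_gap: 0.051
finger_force: 40.7
```

```bash
python3 - <<'E'
from bench import grab_frame
import cv2
f=grab_frame("side");cv2.imwrite("pics/g1.png",cv2.resize(f["frame"][80:240,240:440,::-1],(800,600)))
E
```

```text
(no output)
```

View pics/g1.png

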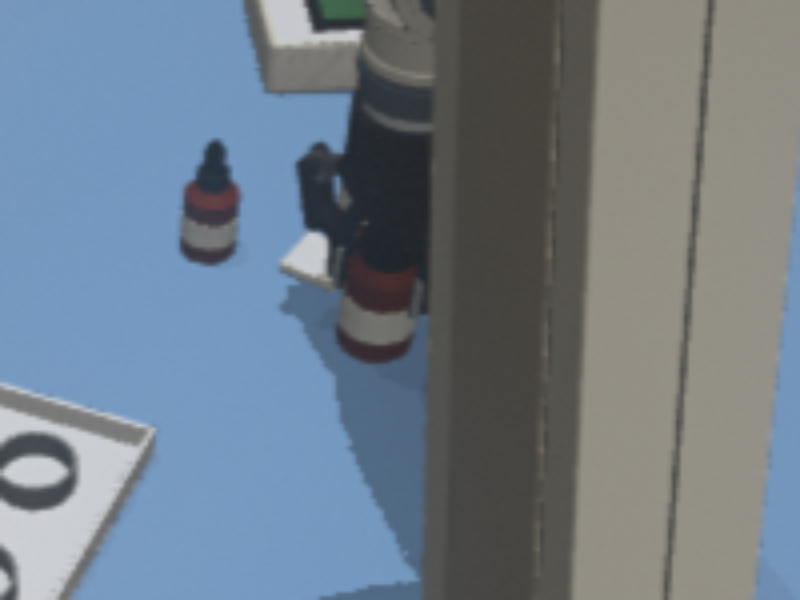

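Emit:
{"op": "servo_tool", "data": {"increments": [1, 0, 0, -0.01, 0, 1, 0, 0, -0.02, 0, 1, 0, 0, -0.03, 0, 1, 0.02, 0.01, -0.02, 0, 1, 0.03, 0.016, 0, 0, 1, 0.03, 0.016, 0, 0, 1, 0.03, 0.016, 0, 0, 1, 0.03, 0.016, 0, 0, 1, 0.03, 0.016, 0, 0, 1, 0.03, 0.016, 0, 0]}}

```text
time: 4.75
position: [0.5415, -0.0659, 0.1213]
orientation: [180.0, 0.0, 90.0]
contact_force: [0.6, -0.8, -1.7]
finger_gap: 0.0507
finger_force: 42.3
```

Emit:
{"op": "servo_tool", "data": {"increments": [1, 0.03, 0.016, 0, 0, 1, 0.03, 0.016, 0, 0, 1, 0.03, 0.016, 0, 0, 1, 0.03, 0.015, 0, 0, 1, 0.03, 0.014, 0, 0, 1, 0.02, 0.008, 0, 0, 1, 0, 0, 0, 0, 1, 0, 0, 0, 0]}}

```text
time: 5.55
position: [0.6257, 0.1029, 0.1206]
orientation: [-180.0, 0.0, 90.1]
contact_force: [-0.3, -0.8, -1.4]
finger_gap: 0.0512
finger_force: 42.3
```

Emit:
{"op": "servo_tool", "data": {"increments": [1, 0.001, 0.0015, 0.015, 0, 1, 0, 0, 0.02, 0, 1, 0, 0, 0.015, 0, 1, 0, 0, 0.01, 0, 1, 0, 0, 0.007, 0, 1, 0, 0, 0.004, 0, 1, 0, 0, 0.002, 0, 1, 0, 0, 0.001, 0, 1, 0, 0, 0, 0]}}

```text
time: 6.45
position: [0.6277, 0.1037, 0.0466]
orientation: [180.0, 0.0, 90.0]
contact_force: [-0.5, 0.4, -0.9]
finger_gap: 0.051
finger_force: 42.3
```

Emit:
{"op": "servo_tool", "data": {"increments": [1, 0, 0, 0.001, 0, 1, 0, 0, 0.001, 0, 1, 0, 0, 0, 0]}}

```text
time: 6.75
position: [0.6278, 0.1038, 0.0455]
orientation: [179.9, -0.0, 90.0]
contact_force: [-0.8, 0.6, 7.5]
finger_gap: 0.0511
finger_force: 43.0
```

Emit:
{"op": "servo_tool", "data": {"increments": [0.3, 0, 0, 0, 0, 0.2, 0, 0, 0, 0, 0.1, 0, 0, 0, 0, 0, 0, 0, 0, 0, 0, 0, 0, -0.01, 0, 0, 0, 0, -0.04, 0, 0, 0, 0, -0.05, 0, 0, 0, 0, -0.05, 0, 0, 0, 0, -0.03, 0]}}

```text
time: 7.65
position: [0.628, 0.1037, 0.2294]
orientation: [179.7, -0.0, 90.0]
contact_force: [1.0, 1.2, -0.2]
finger_gap: 0.0854
finger_force: 0.0
```

Emit:
{"op": "servo_tool", "data": {"increments": [0, -0.044, -0.012, 0, 0, 0, -0.048, -0.0135, 0, 0, 0, -0.048, -0.0135, 0, 0, 0, -0.048, -0.0135, 0, 0, 0, -0.048, -0.0135, 0, 0, 0, -0.048, -0.0135, 0, 0, 0, -0.048, -0.0135, 0, 0, 0, -0.048, -0.0135, 0, 0, 0, -0.048, -0.0135, 0, 0, 0, -0.048, -0.0135, 0, 0]}}

```text
time: 8.65
position: [0.4931, -0.3741, 0.2253]
orientation: [180.0, 0.0, 90.0]
contact_force: [1.9, -0.6, -0.1]
finger_gap: 0.0859
finger_force: 0.0
```

Emit:
{"op": "servo_tool", "data": {"increments": [0, 0, 0, 0, 0, 0, 0, 0, 0, 0]}}

```text
time: 8.85
position: [0.4933, -0.3734, 0.2245]
orientation: [-180.0, -0.0, 89.9]
contact_force: [1.3, 0.1, 0.1]
finger_gap: 0.0855
finger_force: 0.0
```

Emit:
{"op": "servo_tool", "data": {"increments": [0, -0.0065, -0.001, 0.02, 0, 0, 0, 0, 0.03, 0, 0, 0, 0, 0.03, 0, 0, 0, 0, 0.03, 0, 0, 0, 0, 0.03, 0, 0, 0, 0, 0.02, 0, 0, 0, 0, 0.0115, 0, 0, 0, 0, 0, 0]}}

```text
time: 9.65
position: [0.493, -0.3773, 0.052]
orientation: [-179.9, -0.1, 90.1]
contact_force: [-0.7, -0.7, -0.0]
finger_gap: 0.085
finger_force: 0.0
```

Emit:
{"op": "servo_tool", "data": {"increments": [0.2, 0, 0, 0, 0, 0.4, 0, 0, 0, 0, 0.6, 0, 0, 0, 0, 1, 0, 0, 0, 0, 1, 0, 0, 0, 0, 1, 0, 0, 0, 0], "squeeze": 45}}

```text
time: 10.25
position: [0.4938, -0.3792, 0.0546]
orientation: [179.9, 0.1, 90.0]
contact_force: [0.3, 1.9, 6.9]
finger_gap: 0.0609
finger_force: 48.4
```

Emit:
{"op": "servo_tool", "data": {"increments": [1, 0, 0, -0.01, 0, 1, 0, 0, -0.025, 0, 1, 0, 0, -0.035, 0, 1, 0, 0, -0.035, 0, 1, 0, 0, -0.025, 0, 1, 0.01, 0, -0.01, 0, 1, 0.03, 0, 0, 0, 1, 0.04, 0.006, 0, 0, 1, 0.04, 0.012, 0, 0, 1, 0.04, 0.018, 0, 0]}}

```text
time: 11.25
position: [0.528, -0.2166, 0.1924]
orientation: [-179.9, -0.0, 89.9]
contact_force: [0.4, 0.2, -2.8]
finger_gap: 0.061
finger_force: 49.9
```

Emit:
{"op": "servo_tool", "data": {"increments": [1, 0.04, 0.02, 0, 0, 1, 0.04, 0.02, 0, 0, 1, 0.04, 0.02, 0, 0, 1, 0.035, 0.02, 0, 0, 1, 0.03, 0.02, 0, 0, 1, 0.02, 0.012, 0, 0, 1, 0.01, 0.005, 0, 0, 1, 0, 0, 0, 0, 1, 0, 0, 0, 0]}}

```text
time: 12.15
position: [0.6453, -0.0042, 0.1924]
orientation: [-179.9, 0.0, 90.0]
contact_force: [-0.5, 1.0, -3.5]
finger_gap: 0.0607
finger_force: 50.0
```

Emit:
{"op": "servo_tool", "data": {"increments": [1, 0.005, 0.0025, 0.015, 0, 1, 0, 0, 0.03, 0, 1, 0, 0, 0.03, 0, 1, 0, 0, 0.025, 0, 1, 0, 0, 0.015, 0, 1, 0, 0, 0.01, 0, 1, 0, 0, 0.004, 0, 1, 0, 0, 0.002, 0, 1, 0, 0, 0.001, 0, 1, 0, 0, 0, 0]}}

```text
time: 13.15
position: [0.6488, 0.0011, 0.0615]
orientation: [179.9, 0.0, 90.0]
contact_force: [-0.6, -0.4, -3.2]
finger_gap: 0.0608
finger_force: 49.9
```

Emit:
{"op": "servo_tool", "data": {"increments": [1, 0, 0, 0.001, 0, 1, 0, 0, 0.001, 0, 1, 0, 0, 0, 0]}}

```text
time: 13.45
position: [0.6485, 0.0013, 0.0588]
orientation: [180.0, -0.0, 90.0]
contact_force: [-0.2, -0.3, -2.7]
finger_gap: 0.0608
finger_force: 49.9
```

Emit:
{"op": "servo_tool", "data": {"increments": [1, 0, 0, 0.001, 0, 1, 0, 0, 0.0005, 0, 1, 0, 0, 0, 0]}}

```text
time: 13.75
position: [0.6486, 0.0013, 0.0586]
orientation: [179.9, 0.0, 90.0]
contact_force: [-3.7, 0.8, 7.9]
finger_gap: 0.0609
finger_force: 51.2
```

Emit:
{"op": "servo_tool", "data": {"increments": [0.3, 0, 0, 0, 0, 0.2, 0, 0, 0, 0, 0.1, 0, 0, 0, 0, 0, 0, 0, 0, 0, 0, 0, 0, -0.01, 0, 0, 0, 0, -0.04, 0, 0, 0, 0, -0.05, 0, 0, 0, 0, -0.05, 0, 0, 0, 0, -0.02, 0]}}

```text
time: 14.65
position: [0.6495, 0.0011, 0.2336]
orientation: [179.6, 0.1, 90.0]
contact_force: [-0.3, -0.2, 0.4]
finger_gap: 0.0853
finger_force: 0.0
```

Emit:
{"op": "servo_tool", "data": {"increments": [0, 0.035, -0.014, 0, 0, 0, 0.04, -0.016, 0, 0, 0, 0.04, -0.016, 0, 0, 0, 0.04, -0.016, 0, 0, 0, 0.04, -0.016, 0, 0, 0, 0.04, -0.016, 0, 0, 0, 0.04, -0.016, 0, 0, 0, 0.04, -0.016, 0, 0, 0, 0.04, -0.016, 0, 0, 0, 0.036, -0.013, 0, 0]}}

```text
time: 15.65
position: [0.4923, 0.394, 0.2282]
orientation: [180.0, -0.0, 90.0]
contact_force: [0.6, -0.1, -0.2]
finger_gap: 0.0858
finger_force: 0.0
```

Emit:
{"op": "servo_tool", "data": {"increments": [0, 0, 0, 0, 0, 0, 0, 0, 0, 0]}}

```text
time: 15.85
position: [0.493, 0.393, 0.2277]
orientation: [180.0, 0.0, 90.1]
contact_force: [0.2, 0.2, -0.3]
finger_gap: 0.0854
finger_force: 0.0
```

```bash
python3 - <<'E'
from bench import grab_frame
import cv2
f=grab_frame("top");cv2.imwrite("pics/t1.png",f["frame"][:,:,::-1])
E
```

```text
(no output)
```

View pics/t1.png

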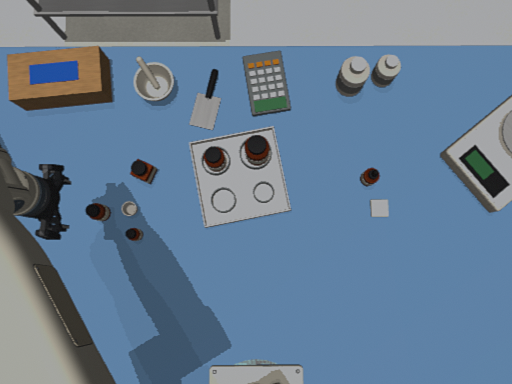

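Emit:
{"op": "servo_tool", "data": {"increments": [0, 0, 0, 0.02, 0, 0, 0, 0, 0.03, 0, 0, 0, 0, 0.035, 0, 0, 0, 0, 0.035, 0, 0, 0, 0, 0.03, 0, 0, 0, 0, 0.025, 0, 0, 0, 0, 0.015, 0, 0, 0, 0, 0.008, 0, 0, 0, 0, 0, 0]}}

```text
time: 16.8
position: [0.4938, 0.3911, 0.0287]
orientation: [-179.9, 0.0, 89.9]
contact_force: [-0.4, 0.2, 0.3]
finger_gap: 0.0851
finger_force: 0.0
```

Emit:
{"op": "servo_tool", "data": {"increments": [0.3, 0, 0, 0, 0, 0.5, 0, 0, 0, 0, 0.7, 0, 0, 0, 0, 1, 0, 0, 0, 0, 1, 0, 0, 0, 0, 1, 0, 0, 0, 0, 1, 0, 0, 0, 0], "squeeze": 35}}

```text
time: 17.5
position: [0.494, 0.3924, 0.0304]
orientation: [179.9, -0.0, 90.0]
contact_force: [0.3, -1.7, 6.0]
finger_gap: 0.0411
finger_force: 35.1
```

Emit:
{"op": "servo_tool", "data": {"increments": [1, 0, 0, -0.01, 0, 1, 0, 0, -0.025, 0, 1, 0, 0, -0.035, 0, 1, 0, 0, -0.025, 0, 1, -0.01, 0.001, -0.01, 0, 1, -0.03, 0.003, 0, 0, 1, -0.04, 0.004, 0, 0, 1, -0.04, 0.004, 0, 0, 1, -0.04, 0.004, 0, 0, 1, -0.04, 0.004, 0, 0]}}

```text
time: 18.5
position: [0.5128, 0.1901, 0.1337]
orientation: [-179.9, 0.0, 90.0]
contact_force: [0.5, 0.1, -0.7]
finger_gap: 0.0411
finger_force: 35.6
```

Emit:
{"op": "servo_tool", "data": {"increments": [1, -0.04, 0.004, 0, 0, 1, -0.03, 0.003, 0, 0, 1, -0.025, 0.002, 0, 0, 1, -0.0135, 0.0015, 0, 0, 1, 0, 0, 0, 0, 1, 0, 0, 0, 0]}}

```text
time: 19.1
position: [0.5237, 0.0839, 0.1341]
orientation: [-180.0, -0.0, 90.0]
contact_force: [0.3, 0.7, -0.8]
finger_gap: 0.041
finger_force: 35.6
```

Emit:
{"op": "servo_tool", "data": {"increments": [1, 0, 0.0005, 0.015, 0, 1, 0, 0, 0.025, 0, 1, 0, 0, 0.025, 0, 1, 0, 0, 0.015, 0, 1, 0, 0, 0.01, 0, 1, 0, 0, 0.005, 0, 1, 0, 0, 0.002, 0, 1, 0, 0, 0.001, 0, 1, 0, 0, 0.001, 0, 1, 0, 0, 0, 0]}}

```text
time: 20.1
position: [0.5247, 0.0837, 0.0357]
orientation: [180.0, -0.0, 90.0]
contact_force: [-0.4, -0.8, -1.4]
finger_gap: 0.0406
finger_force: 35.6
```

Emit:
{"op": "servo_tool", "data": {"increments": [1, 0, 0, 0.001, 0, 1, 0, 0, 0.001, 0, 1, 0, 0, 0, 0]}}

```text
time: 20.4
position: [0.5248, 0.0836, 0.0344]
orientation: [179.9, 0.0, 90.0]
contact_force: [-3.4, 0.1, 10.8]
finger_gap: 0.0411
finger_force: 36.9
```

Emit:
{"op": "servo_tool", "data": {"increments": [0.4, 0, 0, 0, 0, 0.3, 0, 0, 0, 0, 0.2, 0, 0, 0, 0, 0.1, 0, 0, 0, 0, 0.1, 0, 0, -0.01, 0, 0, 0, 0, -0.04, 0, 0, 0, 0, -0.05, 0, 0, 0, 0, -0.04, 0]}}

```text
time: 21.2
position: [0.5245, 0.0837, 0.1764]
orientation: [179.9, -0.0, 90.0]
contact_force: [1.4, -0.5, 0.6]
finger_gap: 0.0855
finger_force: 0.0
```

Emit:
{"op": "servo_tool", "data": {"increments": [0, 0.02, -0.008, 0, 0, 0, 0.03, -0.012, 0, 0, 0, 0.03, -0.012, 0, 0, 0, 0.03, -0.012, 0, 0, 0, 0.03, -0.012, 0, 0, 0, 0.03, -0.012, 0, 0, 0, 0.03, -0.012, 0, 0, 0, 0.02, -0.007, 0, 0, 0, 0, 0, 0, 0, 0, 0, 0, 0, 0]}}

```text
time: 22.2
position: [0.4374, 0.3038, 0.1737]
orientation: [180.0, 0.0, 90.1]
contact_force: [-0.8, 0.6, 0.3]
finger_gap: 0.0854
finger_force: 0.0
```

Emit:
{"op": "servo_tool", "data": {"increments": [0, 0, 0, 0.02, 0, 0, 0, 0, 0.03, 0, 0, 0, 0, 0.035, 0, 0, 0, 0, 0.03, 0, 0, 0, 0, 0.02, 0, 0, 0, 0, 0.012, 0, 0, 0, 0, 0, 0]}}

```text
time: 22.9
position: [0.4373, 0.3026, 0.0253]
orientation: [-179.9, 0.1, 89.9]
contact_force: [-0.2, -0.1, 0.4]
finger_gap: 0.0855
finger_force: 0.0
```

Emit:
{"op": "servo_tool", "data": {"increments": [0.3, 0, 0, 0, 0, 0.5, 0, 0, 0, 0, 0.6, 0, 0, 0, 0, 0.7, 0, 0, 0, 0, 0.8, 0, 0, 0, 0, 1, 0, 0, 0, 0, 1, 0, 0, 0, 0, 1, 0, 0, 0, 0], "squeeze": 25}}

```text
time: 23.7
position: [0.4379, 0.304, 0.0272]
orientation: [179.9, -0.0, 90.0]
contact_force: [-0.7, -0.2, 6.0]
finger_gap: 0.031
finger_force: 24.8
```

```bash
python3 - <<'E'
from bench import grab_frame
import cv2
f=grab_frame("side");cv2.imwrite("pics/g2.png",cv2.resize(f["frame"][170:370,130:330,::-1],(600,600)))
E
```

```text
(no output)
```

View pics/g2.png

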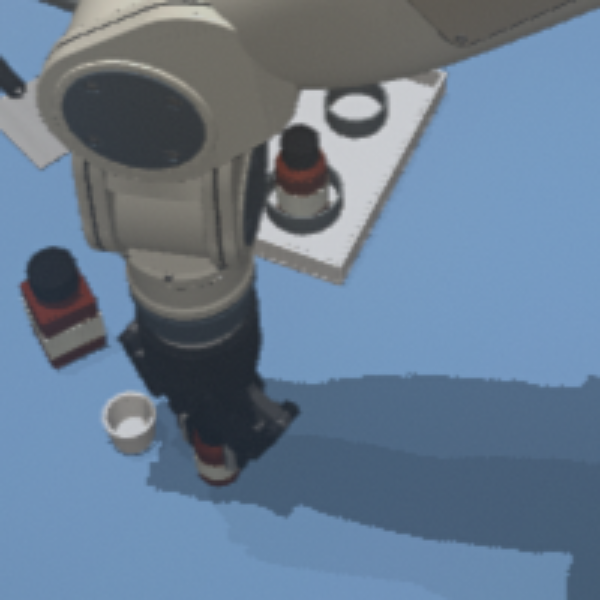

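Emit:
{"op": "servo_tool", "data": {"increments": [1, 0, 0, -0.01, 0, 1, 0, 0, -0.025, 0, 1, 0, 0, -0.035, 0, 1, 0, 0, -0.03, 0, 1, 0, 0, -0.02, 0, 1, -0.02, 0.005, -0.01, 0, 1, -0.03, 0.01, 0, 0, 1, -0.04, 0.013, 0, 0, 1, -0.04, 0.013, 0, 0, 1, -0.04, 0.013, 0, 0]}}

```text
time: 24.75
position: [0.4916, 0.1324, 0.1571]
orientation: [180.0, -0.0, 90.0]
contact_force: [0.3, 0.6, -1.2]
finger_gap: 0.031
finger_force: 25.0
```

Emit:
{"op": "servo_tool", "data": {"increments": [1, -0.04, 0.013, 0, 0, 1, -0.04, 0.013, 0, 0, 1, -0.03, 0.011, 0, 0, 1, -0.025, 0.009, 0, 0, 1, -0.018, 0.006, 0, 0, 1, 0, 0, 0, 0, 1, 0, 0, 0, 0]}}

```text
time: 25.45
position: [0.5433, -0.0193, 0.1566]
orientation: [-180.0, -0.0, 90.0]
contact_force: [-0.5, 1.1, -0.2]
finger_gap: 0.0308
finger_force: 25.0
```

Emit:
{"op": "servo_tool", "data": {"increments": [1, 0, 0.001, 0.015, 0, 1, 0, 0, 0.03, 0, 1, 0, 0, 0.03, 0, 1, 0, 0, 0.02, 0, 1, 0, 0, 0.015, 0, 1, 0, 0, 0.008, 0, 1, 0, 0, 0.003, 0, 1, 0, 0, 0.001, 0, 1, 0, 0, 0.001, 0, 1, 0, 0, 0, 0]}}

```text
time: 26.45
position: [0.5448, -0.0193, 0.0339]
orientation: [179.9, 0.0, 90.0]
contact_force: [0.8, 0.4, -0.9]
finger_gap: 0.0308
finger_force: 25.0
```

Emit:
{"op": "servo_tool", "data": {"increments": [1, 0, 0, 0.001, 0, 1, 0, 0, 0.001, 0, 1, 0, 0, 0, 0]}}

```text
time: 26.75
position: [0.5445, -0.0193, 0.0313]
orientation: [180.0, 0.0, 90.0]
contact_force: [0.2, 0.1, -1.1]
finger_gap: 0.031
finger_force: 25.0
```

Emit:
{"op": "servo_tool", "data": {"increments": [1, 0, 0, 0.001, 0, 1, 0, 0, 0, 0]}}

```text
time: 26.95
position: [0.5447, -0.0194, 0.0311]
orientation: [180.0, 0.0, 90.0]
contact_force: [-2.1, -0.5, 9.1]
finger_gap: 0.0307
finger_force: 25.8
```

Emit:
{"op": "servo_tool", "data": {"increments": [0.5, 0, 0, 0, 0, 0.45, 0, 0, 0, 0, 0.4, 0, 0, 0, 0, 0.3, 0, 0, 0, 0, 0.3, 0, 0, -0.01, 0, 0.3, 0, 0, -0.04, 0, 0.3, 0, 0, -0.05, 0, 0.3, 0, 0, -0.05, 0, 0.3, 0, 0, -0.04, 0]}}

```text
time: 27.85
position: [0.5445, -0.0193, 0.2241]
orientation: [179.9, 0.0, 90.0]
contact_force: [0.4, 0.1, -0.7]
finger_gap: 0.0597
finger_force: 0.0
```

Emit:
{"op": "servo_tool", "data": {"increments": [0.3, -0.04, -0.02, 0, 0, 0.3, -0.045, -0.02, 0, 0, 0.3, -0.045, -0.02, 0, 0, 0.3, -0.045, -0.02, 0, 0, 0.3, -0.045, -0.02, 0, 0, 0.3, -0.04, -0.01, 0, 0, 0.3, -0.03, 0, 0, 0, 0.3, 0, 0, 0, 0, 0.3, 0, 0, 0, 0, 0.3, 0, 0, 0, 0]}}

```text
time: 28.85
position: [0.4345, -0.3084, 0.2206]
orientation: [180.0, -0.0, 90.0]
contact_force: [0.4, 1.1, 1.2]
finger_gap: 0.0593
finger_force: 0.0
```

```bash
python3 - <<'E'
from bench import grab_frame
from h import *
T=grab_frame("top");S=grab_frame("side")
H=dict(large=.118,medium=.102,small=.086,tiny=.070)
W=dict(large=(.6477,.0011),medium=(.6274,.1041),small=(.5244,.0839),tiny=(.5446,-.0192))
for k in H:
    u,v=proj(T,[*W[k],H[k]+.004]).round().astype(int);w=14
    c=T["frame"][v-w:v+w,u-w:u+w].astype(int);m=((c.max(2)<45)&(abs(c[...,0]-c[...,2])<12)).astype(np.uint8)
    N,l,s,ce=cv2.connectedComponentsWithStats(m);i=1+np.argmax(s[1:,4])
    print(k,s[i,2:],((ray(T,*(ce[i]+[u-w,v-w]),H[k]+.004)-W[k])*1000).round(1))
a=np.hstack([cv2.resize(f[y:y+150,x:x+100],(400,600)) for f,x,y in((T["frame"],190,105),(S["frame"],170,130))])
cv2.imwrite("pics/end.png",a[:,:,::-1])
E
```

```text
large [ 18  18 265] [-2.2 -3.9]
medium [ 15  16 184] [-2.5 -1.8]
small [ 12  12 119] [-1.8  2.9]
tiny [ 8  9 59] [-2.5  2.1]
```

View pics/end.png

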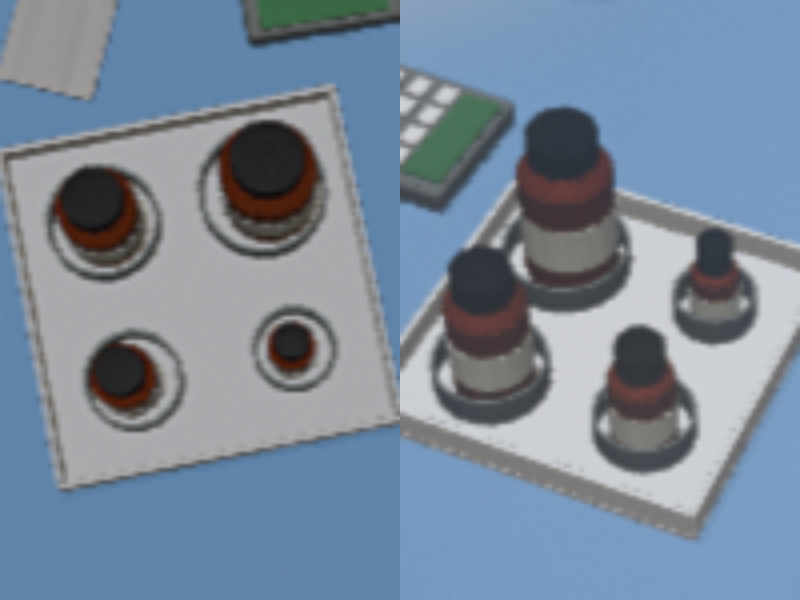

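All four bottles are upright in the right wells, at most about 5 mm off centre, and the arm is clear of them.

```bash
python3 -c "
from bench import robot
print(robot.sign_off())"
```

```text
the job is handed in; nothing more can be done
None
```

The job is handed in at about 29 s on the robot's clock: all four round bottles stand upright in their own wells, each measured within about 5 mm of centre, and the robot never approached the square and dropper bottles at grasp height.

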